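# Brush pass with the key carriage, eased to rest at the index

### The arm

A 6-joint arm with a two-finger parallel gripper is mounted at the origin on the work surface. World frame = base frame: x ahead of the robot, y to its left, z up, the work surface at z = 0. Lengths are in mm, angles in rad, forces in N, time in s.
With the tool pointing down it reaches from about 275 to 1000 mm from the base axis. Payload 8.4 kg.
Tool frame: the origin (TCP) lies between the finger pads; the fingertips stand 17 mm ahead of it and the grasp point (between the pads) lies 2 mm behind it; z points along the fingers, y is the line along which they close (so a half turn about z gives the same grasp; the last joint's range is limited). The gripper opens to 85 mm and grips with 20 to 120 N. Pads are 22 mm wide; open, the fingers measure 114 mm over their backs; the gripper's body (76 mm by 85 mm) begins 54 mm behind the grasp point. The pads swing forward as they close: fully open they stand 13 mm farther back than shut.
Start: joints at [1.289, 0.353, 1.633, -0, 1.155, -0.002], TCP at [172.601, 600.697, 228.081] pointing down, gripper open.
Joint ranges: [-2.63, 2.63], [-0.92, 2.1], [0.06, 2.66], [-1.3, 4.44], [0, 2.69], [-3.02, 3.02]. Speed limits (rad/s): [2.22, 2.22, 2.79, 3.14, 3.14, 3.14].

### API

Orientations are given as [roll, pitch, yaw] about the fixed x, y, z axes, in that order (R = Rz(yaw) Ry(pitch) Rx(roll)).
In Python, from rig import sense, grab_frame, sign_off gives the robot as it stands. The module is installed in compiled form; this text tells all that it offers.
- The arm moves only by the tool send_rows, never from a script. Its argument "moves" is a list that holds one entry, the list of rows, each a list of 7 numbers: the shift along the world's x, y, z in m, then the turn, a rotation vector about the world's x, y, z in rad, then the opening, from -1 (shut) to 1 (fully open). In form: [[[dx, dy, dz, rx, ry, rz, jaw], ...]]. A call has 1 to 10 rows; each row shifts and turns the commanded pose from where the row before left it; what a row does not reach is not made up. A row lasts 1/10 s, in which the tool goes at most 50 mm and 8.59 degrees, less where a joint would pass 70% of its speed; a pose out of reach is approached as far as the arm can. A call with a gripper value outside its range is refused whole. The fingers move at their own pace and stop on an object; "grip_force" is the grip in N (left out, the last holds). Time passes only in rows, so rows that do not move let the fingers close. It gives the time, the measured TCP pose, the force, the opening and the grip force at its end, in the units of the state.
- sense(): the state, without advancing time (a new reading comes with each control period).
- grab_frame(name): name is "scene" or "top" or "wrist"; returns a dict with "img" (384x512x3 uint8, red, green, blue), "mtx" (3x3 intrinsics, pixels), "rvec" (rotation vector, rad) and "tvec" (3), from world to camera coordinates, as OpenCV has them; the wrist camera has in their place "T_tool_cam" (4x4, takes a point from camera to tool coordinates, whose origin is the TCP and whose axes are the flange's). Camera axes: x right, y down, z forward; pixel columns grow to the right and rows downward; lengths in mm; the calibration is good to about 2 mm. A picture is of the moment at which its call begins: read the wrist's pose just before it. There is no depth.
- sign_off(): hands the job in; it is judged then, once.
The state is a dict: "clock": time; "qpos": joint angles; "qvel": joint speeds; "joint_efforts": joint torques, N m; "eef_pos": TCP position; "tcp_rot": TCP orientation; "contact_force": force on the tool from outside, world axes, zero at the start; "wrist_torque": the same for the moment, N m; "opening": opening from 0.0 (shut) to 1.0 (fully open); "grasp_force": force on a finger pad.
Only numpy, scipy, OpenCV 4.12 (cv2) and the standard library are available. Lean on these libraries where they do the work, as an engineer would, in place of code of your own. Each camera call takes 0.05 s, during which the arm holds its last target. There are 200 camera calls.

### The job

Push the heavy key carriage along its slideway by the end plate on the robot's left, so that the clamped key goes past the brush wheel in one brisk run at about 0.13 m/s (at least 0.11, never above 0.25). Then get the hand round to the other end, gently meet the running carriage at its sprung buffer and ease it to rest with its pointer in line with the index nib, never pressing the buffer in by more than half its 25 mm stroke and never letting the carriage run against the end stop, and take the hand away. Touch the carriage only on the end plate and on the buffer's face, and leave everything else as it is.

Things in the scene. Friction and masses are not known exactly. Their poses are not given: they have to be found in the camera images.
- slideway: fixed grey slideway with two steel rods, 800 mm long (its y), 150 mm wide (its x), on the table; origin at its centre at table height. The carriage runs along the slideway's own -y, that is from the robot's left to its right. An end stop, a 130 mm wide bar 34 mm high, lies at y = +360 mm and another at y = -360 mm (centre lines), low enough for fingers to pass over them
- carriage (a joint): travel of the carriage in m, from 0 (left end) to 0.560 (hard against the right end stop); the carriage's centre is at slideway x = 0, y = 0.280 - value. Nominal moving mass 6 kg (hidden, may differ by 30 percent), nominal rolling friction 0.03 N and drag 0.25 N per m/s: once moving at 0.1 m/s it runs on for 400 mm and more
- buffer (a joint): how far the spring buffer on the carriage's right (-y) end is pressed in, m: 0 relaxed (fully out), 0.025 fully home. Spring 80 N/m without preload, damping 7 N s/m (nominal); it pushes the carriage back as long as it is pressed in
- buffer_face (a point): centre of the buffer's outer face, which looks along the travel (-y): a flat black rubber plate 110 mm wide (x), 8 mm thick, from 38 to 82 mm high, on a steel sleeve that slides into the carriage's block; moves with the buffer. Relaxed it lies 85 mm to -y from the carriage's centre, 60 mm above the table. Only this plate (buffer_c0 in the rules) may be touched, not the sleeve
- push_plate (a point): centre of the outer face of the push plate, the rigid steel end plate on the carriage's left (+y) end: 120 mm wide (x), 10 mm thick, from 35 to 85 mm high, flush with the block (carriage_c0 in the rules). The point lies 60 mm to +y from the carriage's centre and 60 mm above the table
- clamp (a point): top of the clamp screw at the carriage's centre, 101 mm above the table. The middle of the carriage is a grey block 120 mm (x) by 100 mm (y), from 35 to 85 mm high, with the key clamp (50 mm along the travel) on top and a brass key sticking out to the far side (+x) as far as 105 mm from the centre; this middle part is not to be touched
- carriage_pointer (a point): tip of the small steel pointer low on the far (+x) side of the carriage, in line with its centre along the travel, 79 mm to +x of the centre, 40 mm above the table
- index_mark (a point): tip of the nib of the small dark index bracket (30 x 34 x 46 mm) that stands on the table beyond the slideway; the nib points to the carriage. Axes as the slideway's: the offset along y between the carriage pointer and this point is to be zero. It lies 50 to 110 mm of travel before the right end stop
- wheel (a point): centre of the brush wheel (brass disc, 120 mm across, 22 mm thick, axis along the travel, centre 95 mm above the table) of the grey grinder standing beyond the slideway. The key passes it when the carriage pointer has the same y in this point's frame (axes as the slideway's). The wheel's rim is 125 mm from the slideway's centre line
- loose_key: loose steel key lying flat, 58 x 26 mm, 4 mm thick, origin under its round bow; bystander
- driver: screwdriver lying on the table on the robot's side; bystander
- cup: steel cup, 70 mm across, 60 mm tall; bystander
- oil: small white bottle with a cap, 52 mm across, 130 mm tall; bystander
- spare_wheel: flat steel wheel with a bore, 90 mm across, 14 mm thick; bystander
- brush: hand brush lying on the table on the robot's side; bystander
Not all that is in view belongs to the job. Of the things that look like the part that bears index_mark, the smallest one is meant.

How it is judged (in metres and radians):
On the way, in this order (a step that is already met when the one before it is completed fails the run):
1. the key runs past the brush wheel (pointer within 25 mm of the wheel's plane) at 0.10 m/s or more for 0.15 s (y of carriage_pointer in the frame of wheel between -0.025 and 0.025 m and velocity of joint carriage above 0.1 m/s), for 0.15 s.
2. the carriage is at rest (under 0.01 m/s) with its pointer within 12 mm of the index nib for 0.5 s (y of carriage_pointer in the frame of index_mark between -0.012 and 0.012 m and velocity of joint carriage between -0.01 and 0.01 m/s), for 0.5 s.
At the end, for the whole second after the job is handed in: The carriage is left alone and at rest (under 0.01 m/s) with its pointer within 12 mm of the index nib along the travel (all of step 2); the robot touches nothing.
It fails at once if the carriage runs against the right end stop (travel above 0.557 m) (value of joint carriage above 0.557 m).
It fails at once if the carriage runs faster than 0.28 m/s (velocity of joint carriage above 0.28 m/s).
It fails at once if the buffer is pressed in by more than 15 mm (value of joint buffer above 0.015 m).
It fails at once if the carriage's block, clamp or shoe or the buffer's sleeve is touched (more than 1 N) (contact force between any of the arm, the fingers and carriage_c1 above 1 N or contact force between any of the arm, the fingers and carriage_c2 above 1 N or contact force between any of the arm, the fingers and carriage_c3 above 1 N or contact force between any of the arm, the fingers and carriage_c4 above 1 N or contact force between any of the arm, the fingers and buffer_c1 above 1 N).
It fails at once if a bystander is moved by more than 30 mm (distance of any of loose_key, driver, cup, oil, spare_wheel, brush from where it was at the start of the episode above 0.03 m).
It also fails if it takes over 35 s, if anything falls off the work surface, if the arm or the gripper's body presses on something with over 40 N, if the wrist force passes 120 N, or if a joint passes its speed limit or range.

## Working session

There is one attempt and no reset: what is moved stays moved. The work goes in short steps, Python scripts to look and compute and a tool call to move; the robot and the scene stay as the last step left them, time stands still between calls to the robot, and variables do not carry over. Pictures are saved under pics/ and viewed, at most 10 in all, crops included, and the job is handed in when it is done.

Besides the shell and the picture viewer there is one more tool, called after "Request:" as name(argument=value, ...) on one line, values as JSON. send_rows: Moves the arm, as the interface text tells. Its arguments: {"type":"object","properties":{"moves":{"type":"array"},"grip_force":{"type":"number"}},"required":["moves"]}

```bash
mkdir -p pics; cat > h.py <<'E'
import numpy as np, cv2
from rig import sense, grab_frame, sign_off
def cam(f): 
    R=cv2.Rodrigues(np.array(f["rvec"],float))[0]; t=np.array(f["tvec"],float).ravel(); return np.array(f["mtx"],float),R,t
def ray(f,u,v):
    K,R,t=cam(f); return -R.T@t, R.T@np.linalg.inv(K)@np.array([u,v,1.0])
def onz(f,u,v,z):
    c,d=ray(f,u,v); return c+d*(z-c[2])/d[2]
def tri(f1,p1,f2,p2):
    c1,d1=ray(f1,*p1);c2,d2=ray(f2,*p2)
    s=np.linalg.lstsq(np.c_[d1,-d2],c2-c1,rcond=None)[0]
    a,b=c1+s[0]*d1,c2+s[1]*d2
    return (a+b)/2,np.linalg.norm(a-b)
def proj(f,P):
    return cv2.projectPoints(np.array(P,float).reshape(-1,3),np.array(f["rvec"],float),np.array(f["tvec"],float),np.array(f["mtx"],float),None)[0].reshape(-1,2)
E
python3 - <<'E'
from h import *
import pickle
print(sense())
for n in("scene","top"):
    f=grab_frame(n); pickle.dump(f,open(n+".pkl","wb"))
    cv2.imwrite(f"pics/{n}0.png",cv2.resize(f["img"][:,:,::-1],(800,600),interpolation=cv2.INTER_CUBIC))
    K,R,t=cam(f); print(n,-R.T@t,R[2],K[0,0])
E
```

```text
{'clock': 0.0, 'qpos': array([ 1.28857023e+00,  3.53630570e-01,  1.63416168e+00,  6.54176060e-06,
        1.15518253e+00, -2.38934479e-03]), 'qvel': array([-5.35143942e-04, -1.26492466e-03, -1.26091554e-04, -1.53605825e-03,
       -1.48392491e-05,  1.00442875e-03]), 'joint_efforts': array([ 3.16533449e-03, -6.05267000e+01, -3.42073345e+01,  3.25371839e-04,
        9.30694048e-03, -3.93612993e-05]), 'eef_pos': array([172.47938724, 600.21969893, 227.3608717 ]), 'tcp_rot': array([-3.14021055e+00, -9.28354588e-06,  2.86175325e+00]), 'contact_force': array([ 0.73945071, -0.23638533,  0.15708243]), 'wrist_torque': array([-0.04405416,  0.0003953 ,  0.00641665]), 'grasp_force': 0.0, 'opening': 1.0008032167488643}
scene [1343.73878465   97.23217     962.02095983] [-0.66481184 -0.08246367 -0.74244526] 436.24477230894263
top [ 336.1379911    -3.97180307 1267.12175498] [ 0.18050485  0.0046106  -0.98356329] 464.7457315772576
```

View pics/scene0.png

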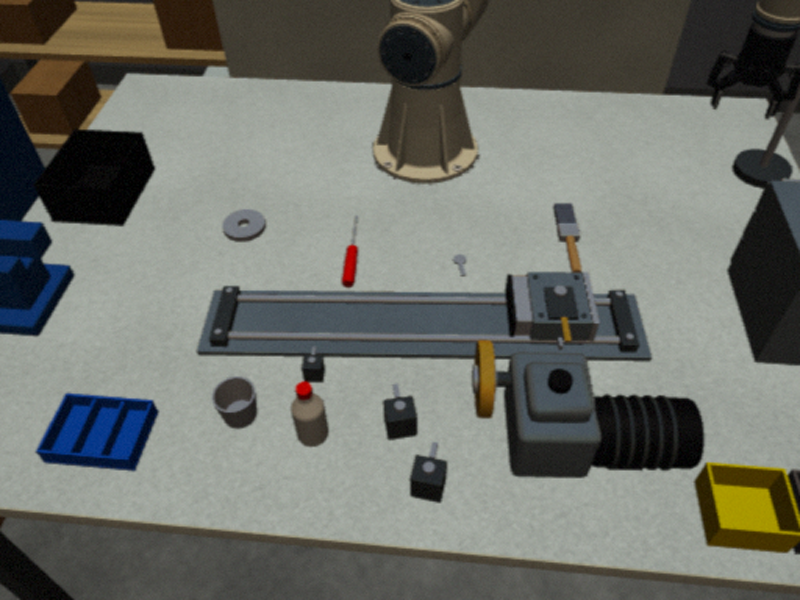

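View pics/top0.png

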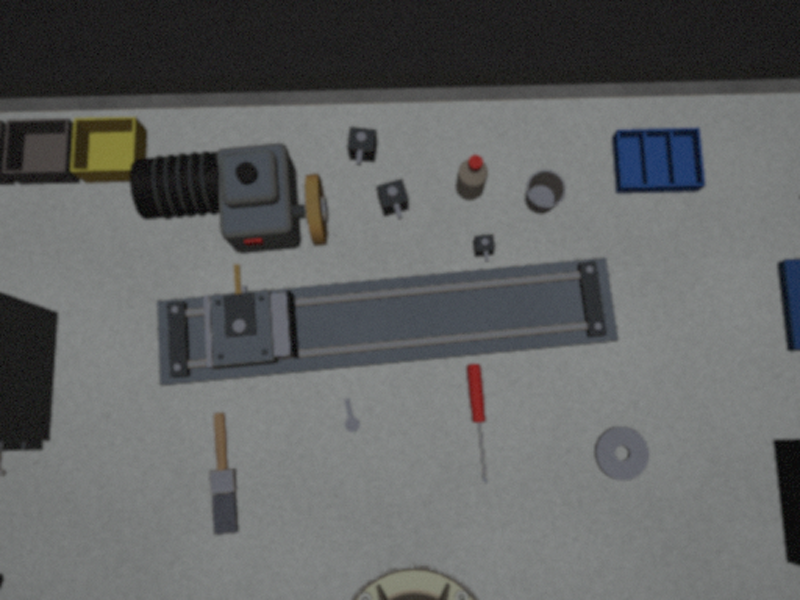

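The scene view shows the carriage at the left end (px 555,305 of the enlarged view) and the brush wheel at 485,378. The smallest index bracket is at 313,368, and two larger decoys stand farther out. The top view agrees: carriage 240,330, wheel 316,208, smallest bracket 484,243. Next I'll zoom in on the details.

```bash
python3 - <<'E'
from h import *
import pickle
T=pickle.load(open("top.pkl","rb"));S=pickle.load(open("scene.pkl","rb"))
def crop(f,x0,y0,w,h,s):
    return cv2.resize(f["img"][y0:y0+h,x0:x0+w,::-1],(w*s,h*s),interpolation=cv2.INTER_NEAREST)
# top: nib (290..340,140..180); wheel/pointer
a=crop(T,290,140,50,37,8);b=crop(S,180,215,50,37,8)
c=crop(T,125,100,100,75,4)
d=crop(S,290,170,100,75,4)
cv2.imwrite("pics/crops.png",np.vstack([np.hstack([a,b]),np.hstack([c,d])]))
# slideway corners top at z~? 
for z in (0,10,20):
    for p in [(158,300),(605,258),(617,340),(162,384)]: print(z,onz(T,p[0]/1.5625,p[1]/1.5625,z).round(0))
E
```

```text
0 [585. 441.   0.]
0 [ 643. -359.   -0.]
0 [ 495. -369.    0.]
0 [436. 428.   0.]
10 [583. 437.  10.]
10 [ 640. -356.   10.]
10 [ 493. -366.   10.]
10 [435. 425.  10.]
20 [582. 434.  20.]
20 [ 638. -353.   20.]
20 [ 492. -363.   20.]
20 [434. 421.  20.]
```

View pics/crops.png

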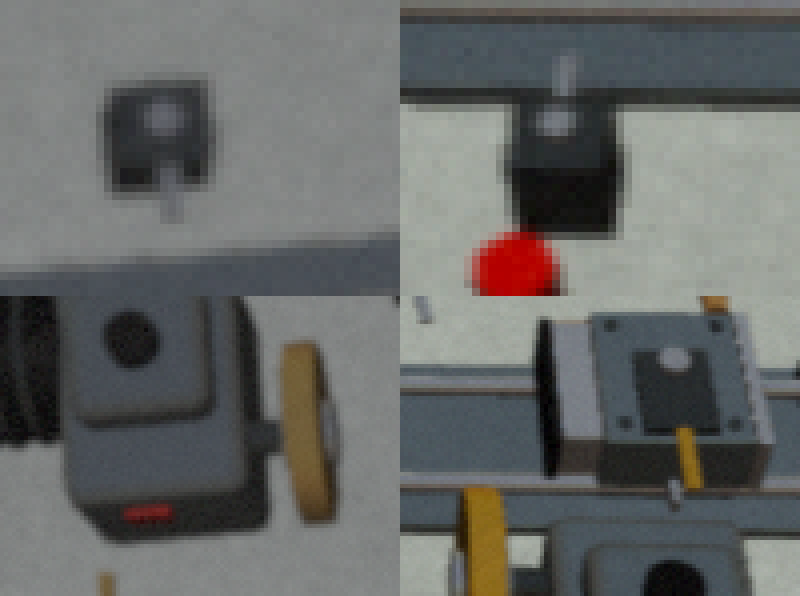

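The crops show the nib tip at about (311.3,167.3) top and (201.2,221.5) scene, the pointer tip at scene (359,222.3), and the wheel disc at top (202,133) and scene about (310,242).

```bash
python3 - <<'E'
from h import *
import pickle
T=pickle.load(open("top.pkl","rb"));S=pickle.load(open("scene.pkl","rb"))
# slideway corners: colour mask via big picture guesses -> refine w/ mask
hsv=cv2.cvtColor(T["img"],cv2.COLOR_RGB2HSV)
print("plate hsv",hsv[200,230],hsv[228,110],"table",hsv[240,260])
img=T["img"].astype(int)
# edges along several columns: table->slideway, both long edges
E1=[];E2=[]
g=cv2.GaussianBlur(T["img"],(3,3),0).astype(float).mean(2)
for u in list(range(205,360,8)):
    vm=int(round((330-(u*1.5625-240)*0.09)/1.5625)) 
    col=np.diff(g[:,u])
    up=vm-38+np.argmin(col[vm-38:vm-15]); dn=vm+15+np.argmax(col[vm+15:vm+38])
    E1.append(onz(T,u,up+.5,4)[:2]);E2.append(onz(T,u,dn+.5,4)[:2])
for E in(E1,E2):
    E=np.array(E); p=np.polyfit(E[:,1],E[:,0],1); r=E[:,0]-np.polyval(p,E[:,1]); k=abs(r)<6; p=np.polyfit(E[k,1],E[k,0],1); print("edge x=a*y+b",p,k.sum(),len(k),r[k].std())
nib,e=tri(T,(311.3,167.3),S,(201.2,221.5));print("nib",nib,e)
w,e=tri(T,(202,133.5),S,(310.4,242));print("wheel",w,e)
ptr=onz(S,359,222.3,40);print("ptr",ptr, proj(T,ptr))
E
```

```text
plate hsv [106  33  84] [113  21  48] table [ 68   8 136]
edge x=a*y+b [-7.23691124e-02  6.17960340e+02] 20 20 0.8363962735381242
edge x=a*y+b [-7.40913480e-02  4.65158963e+02] 20 20 0.7955306961875983
nib [ 632.82836133 -140.83488071   35.68144614] 2.98027804994077
wheel [716.84905107 149.57664249  95.63474109] 4.201520239563511
ptr [599.84845858 282.64285368  40.        ] [[154.69246101 182.64448847]]
```

Everything fits the text: wheel height 95.6 mm and offset 186 mm, pointer offset 79 mm, slideway yaw 0.0732. Travel now is about 0.038, the wheel is at about 0.179 and the index at about 0.463. Now I'll move the hand to the left end.

Request:
send_rows(moves=[[[0.0341,-0.022,-0.009,0,0,-0.1218,-1],[0.0341,-0.022,-0.009,0,0,-0.1218,-1],[0.0341,-0.022,-0.009,0,0,-0.1218,-1],[0.0341,-0.022,-0.009,0,0,-0.1218,-1],[0.0341,-0.022,-0.009,0,0,-0.1218,-1],[0.0341,-0.022,-0.009,0,0,-0.1218,-1],[0.0341,-0.022,-0.009,0,0,-0.1218,-1],[0.0341,-0.022,-0.009,0,0,-0.1218,-1],[0.0341,-0.022,-0.009,0,0,-0.1218,-1],[0.0341,-0.022,-0.009,0,0,-0.1218,-1]]])

```text
clock: 1.1
eef_pos: [514.7, 379.5, 137.4]
tcp_rot: [-3.141, 0.0, 1.639]
contact_force: [0.1, 0.6, -0.5]
opening: -0.0
grasp_force: 0.0
```

Request:
send_rows(moves=[[[-0.001,0,-0.037,0,0,0.004,-1],[0,0,-0.037,0,0,0,-1],[0,0,0,0,0,0,-1]]])

```text
clock: 1.4
eef_pos: [509.7, 377.9, 59.1]
tcp_rot: [-3.134, 0.005, 1.647]
contact_force: [-0.8, -0.4, -0.7]
opening: 0.0
grasp_force: 0.0
```

```bash
python3 - <<'E'
from h import *
f=grab_frame("scene");s=sense();print(s["eef_pos"],s["tcp_rot"],s["contact_force"],s["clock"])
a=cv2.resize(f["img"][130:250,300:460,::-1],(800,600),interpolation=cv2.INTER_CUBIC);cv2.imwrite("pics/pre.png",a)
E
```

```text
[510.89665658 379.24151639  61.84308777] [-3.13676144e+00  2.98586256e-03  1.64749799e+00] [ 0.61132313  0.19799064 -0.28072706] 1.45
```

View pics/pre.png

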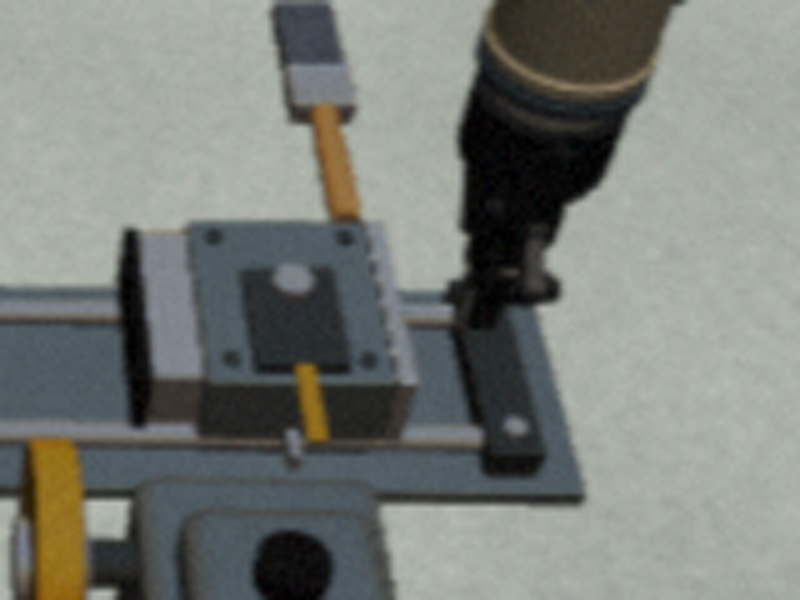

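```bash
python3 - <<'E'
from h import *
f=grab_frame("scene");s=sense();p=s["eef_pos"];print(p,s["tcp_rot"],s["qvel"].round(3),s["clock"])
z=lambda P:(proj(f,P)-[300,130])*5
print("tip",z(p-[0,0,17]),"tcp",z(p),"body",z(p+[0,0,56]))
C=np.array([539,35.5,0]);ux=np.array([.99732,.07313,0]);uy=np.array([-.07313,.99732,0])
for x,y,zz in[(-65,360,34),(65,360,34),(60,302,85),(-60,302,85),(0,242,101)]:print(x,y,z(C+x*ux+y*uy+[0,0,zz]))
a=cv2.resize(f["img"][170:230,380:420,::-1],(400,600),interpolation=cv2.INTER_CUBIC)
t=grab_frame("top")
q=proj(t,[p-[0,0,17]])[0];print("top tip",q); u,v=q.astype(int)
b=cv2.resize(t["img"][v-45:v+45,max(u-30,0):max(u-30,0)+60,::-1],(400,600),interpolation=cv2.INTER_CUBIC)
cv2.imwrite("pics/pre2.png",np.clip(np.hstack([a,b]).astype(float)*2,0,255).astype(np.uint8))
E
```

```text
[512.17104448 380.48125122  63.91508673] [-3.14002019e+00  9.88419562e-04  1.64793629e+00] [ 0.007 -0.037 -0.03  -0.    -0.001  0.001] 1.5
tip [[467.53890645 342.41295956]] tcp [[474.34095768 321.97466845]] body [[497.79943121 251.4884144 ]]
-65 360 [[467.24637961 274.89299413]]
65 360 [[510.83290384 451.55774628]]
60 302 [[419.7435496  381.72312093]]
-60 302 [[384.20493759 217.99660022]]
0 242 [[294.48958716 275.56205966]]
top tip [116.690077   215.31563162]
```

View pics/pre2.png

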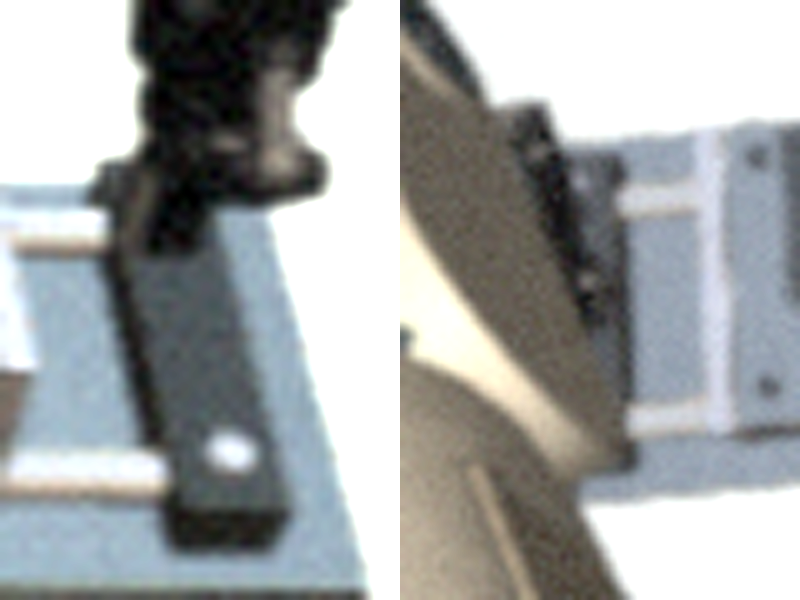

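Projections of the hand and end stop match the picture, and the finger stands clear above the stop, centred on the slideway. Now the approach and the push.

Request:
send_rows(moves=[[[0.0015,-0.01,-0.001,0,0,0,-1],[0.0008,-0.008,0,0,0,0,-1],[0.0004,-0.005,0,0,0,0,-1],[0.0002,-0.003,0,0,0,0,-1],[0.0002,-0.003,0,0,0,0,-1],[0.0002,-0.003,0,0,0,0,-1],[0.0002,-0.003,0,0,0,0,-1],[0.0004,-0.005,0,0,0,0,-1],[0.0005,-0.007,0,0,0,0,-1],[0.0007,-0.009,0,0,0,0,-1]]])

```text
clock: 2.55
eef_pos: [517.7, 324.2, 63.1]
tcp_rot: [3.142, 0.0, 1.648]
contact_force: [1.0, -0.3, 0.5]
opening: 0.0
grasp_force: 0.0
```

Request:
send_rows(moves=[[[0.0008,-0.011,0,0,0,0,-1],[0.001,-0.013,0,0,0,0,-1],[0.001,-0.0135,0,0,0,0,-1],[0.001,-0.0135,0,0,0,0,-1],[0.001,-0.0135,0,0,0,0,-1],[0.0003,-0.004,0,0,0,0,-1],[0.0003,-0.004,0.03,0,0,0,-1],[0.0011,-0.015,0.046,0,0,0,-1],[0.0034,-0.046,0,0,0,0,-1],[0.0035,-0.048,0,0,0,0,-1]]])

```text
clock: 3.55
eef_pos: [532.3, 143.0, 140.9]
tcp_rot: [3.138, -0.001, 1.65]
contact_force: [1.1, 0.1, -0.3]
opening: 0.001
grasp_force: 0.0
```

Request:
send_rows(moves=[[[0.0035,-0.048,0,0,0,0,-1],[0.0035,-0.048,0,0,0,0,-1],[0.0035,-0.048,0,0,0,0,-1],[0.0035,-0.048,0,0,0,0,-1],[0.0027,-0.036,0,0,0,0,-1]]])

```text
clock: 4.05
eef_pos: [547.8, -87.5, 139.3]
tcp_rot: [3.141, 0.0, 1.647]
contact_force: [1.0, 0.1, 0.5]
opening: -0.003
grasp_force: 0.0
```

```bash
cat > meas.py <<'E'
from h import *
import sys,os
C=np.array([539,35.5,0]);ux=np.array([.99732,.07313,0]);uy=np.array([-.07313,.99732,0])
n=sys.argv[1]; out=[]
for k in range(int(sys.argv[2])):
    s=sense(); f=grab_frame("scene"); cv2.imwrite(f"pics/{n}_{k}_full.png",f["img"][:,:,::-1])
    p=s["eef_pos"]-C; print("clk",s["clock"],"hand xs,ys,z",(p@ux).round(1),(p@uy).round(1),p[2].round(1),"F.uy",round(float(s["contact_force"]@uy),2))
    # key: brass blob near clamp: brass colour with projected z~90, x_s 60..105
    hsv=cv2.cvtColor(f["img"],cv2.COLOR_RGB2HSV)
    m=((hsv[...,0]>8)&(hsv[...,0]<30)&(hsv[...,1]>120)&(hsv[...,2]>80)).astype(np.uint8)
    nc,l,st,ce=cv2.connectedComponentsWithStats(m)
    for i in range(1,nc):
        if st[i,4]>12:
            P=onz(f,ce[i][0],ce[i][1],88)-C; x,y=P@ux,P@uy
            if 50<x<115 and -330<y<330: out.append((s["clock"],y)); print("  brass",ce[i].round(1),st[i,4],"xs,ys",x.round(1),y.round(1))
E
python3 meas.py a 1; python3 - <<'E'
import cv2,numpy as np,sys
sys.path.insert(0,'.')
import pickle
S=pickle.load(open('scene.pkl','rb'));cv2.imwrite('pics/s0.png',S["img"][:,:,::-1])
from h import *
hsv=cv2.cvtColor(S["img"],cv2.COLOR_RGB2HSV)
m=((hsv[...,0]>8)&(hsv[...,0]<30)&(hsv[...,1]>120)&(hsv[...,2]>80)).astype(np.uint8)
C=np.array([539,35.5,0]);ux=np.array([.99732,.07313,0]);uy=np.array([-.07313,.99732,0])
nc,l,st,ce=cv2.connectedComponentsWithStats(m)
for i in range(1,nc):
    if st[i,4]>12:
        P=onz(S,*ce[i],88)-C;print("ref",ce[i],st[i,4],P@ux,P@uy)
E
```

```text
clk 4.05 hand xs,ys,z -0.2 -123.4 139.3 F.uy -0.01
  brass [277.  209.2] 72 xs,ys 77.3 22.6
ref [9.22641509 0.90566038] 53 -1136.9258241521911 -1195.473046788631
ref [70.49682203 22.31514831] 1888 -933.9687687505183 -846.8984766194558
ref [29.8672 49.1792] 625 -716.6667940028213 -938.154171348858
ref [60.8 68.9] 80 -578.7281175234273 -769.4843380833847
ref [30.6875     88.20833333] 96 -456.4983053960416 -835.2946190211508
ref [366.24107143 161.73214286] 112 -104.29388843304832 278.1369741788451
ref [361.85074627 210.25373134] 67 76.87862581719973 241.93745948514874
ref [311.23880597 238.69154229] 402 170.11543446672442 106.34226010355759
ref [478.51660777 322.06713781] 1415 379.4283131762448 446.54244194084566
```

Request:
send_rows(moves=[[[0.001,-0.012,-0.038,0,0,0,-1],[0.001,-0.012,-0.037,0,0,0,-1],[0.001,-0.012,0,0,0,0,-1]]])

```text
clock: 4.4
eef_pos: [547.4, -120.8, 60.2]
tcp_rot: [-3.134, -0.002, 1.648]
contact_force: [0.2, 0.6, -0.5]
opening: -0.005
grasp_force: 0.0
```

```bash
python3 meas.py b 1
```

```text
clk 4.4 hand xs,ys,z -3.0 -156.5 60.2 F.uy 0.62
  brass [260.3 209.3] 66 xs,ys 78.6 -21.1
```

```bash
cat > plan.py <<'E'
import numpy as np
from scipy.optimize import minimize
def sim(d,y0,v0,gap,m,k=80.,c=7.,b0=0.0,dt=.005,F=.03,D=.25,tail=0.6):
    # d: list of (distance mm, duration s); travel coords mm->m, carriage x, hand h (contact plane)
    x=0.;v=v0;h=gap;b=0.;pk=0;T=[]
    b=b0
    for dist,dur in list(d)+[(-8e-3*1e3,.3),(0,tail)]:
        n=int(round(dur/dt));hv=dist/1e3/dur
        for _ in range(n):
            h+=hv*dt; pen=x-h            # buffer press if in contact
            bn=max(pen,0.)
            free=max(b-k/c*b*dt,0.)      # buffer returns by itself
            if pen>0 and bn>=free-1e-9: f=max(k*bn+c*(bn-b)/dt,0); b=bn
            else: f=0; b=free
            pk=max(pk,b)
            a=-f/m-(F*np.sign(v)+D*v)/m
            if abs(v)<1e-3 and f<F: v=0;a=0
            v+=a*dt;x+=v*dt
        T.append((x,v,b,h-x))
    return x,v,pk,T
def optimise(y0,v0,gap,n,target,pre=[],dg=4,d0=None,lo=-3,hi=13,end0=False,w_sm=.02):
    S=[(m,g,vv) for m in(4.4,6,7.6) for g in(gap-dg,gap,gap+dg) for vv in(v0,)]
    def cost(d):
        J=0
        for m,g,vv in S:
            x,v,p,T=sim(list(pre)+[(q,.1) for q in d],y0,vv,g/1e3,m)
            e=(y0-x*1e3)-target; J+=(e/4)**2+(v*1e3/4)**2+max(p*1e3-8,0)**2*4
            J+=(T[-3][1]*1e3/6)**2
        return J/len(S)+w_sm*np.sum(np.diff(d,2)**2)+5*np.sum(np.maximum(np.array(d)-hi,0)**2)
    r=minimize(cost,d0 if d0 is not None else np.linspace(8,0,n),method="Powell",options=dict(maxiter=12,maxfev=4000))
    d=np.round(r.x,1)
    print("cost",r.fun,d)
    for m,g,vv in S:
        x,v,p,T=sim(list(pre)+[(q,.1) for q in d],y0,vv,g/1e3,m)
        i=9+len(pre);print(m,g,"end",round(y0-x*1e3,1),"v",round(v*1e3,1),"peak",round(p*1e3,1),"| row10 y,v,b",(round(y0-T[i][0]*1e3,1),round(T[i][1]*1e3),round(T[i][2]*1e3,1)) if len(T)>i else "")
    return d
E
cat > p1.py <<'E'
from plan import *
optimise(-27.3,.124,34,24,-183,d0=np.r_[4,6,8,9,10,10,9,9,8,8,7,6,6,5,4,3,3,2,1,1,0,0,0,0].astype(float))
E
time timeout 400 python3 p1.py
```

```text
cost 2.7790781614801188 [-5.4  1.9  7.5 10.2 10.2  9.3  9.1  9.2  8.6  8.   7.4  6.9  7.1  6.2
  4.4  2.9  2.   1.8  2.3  4.1  5.2  5.3  4.7  4.2]
4.4 30 end -174.0 v 0.0 peak 7.1 | row10 y,v,b (np.float64(-127.5), 73, np.float64(1.2))
4.4 34 end -180.1 v 0.0 peak 5.9 | row10 y,v,b (np.float64(-133.7), 73, np.float64(3.5))
4.4 38 end -183.0 v 0.0 peak 5.2 | row10 y,v,b (np.float64(-139.3), 81, np.float64(5.0))
6 30 end -181.1 v 1.2 peak 7.8 | row10 y,v,b (np.float64(-129.5), 72, np.float64(3.3))
6 34 end -184.6 v 1.9 peak 6.7 | row10 y,v,b (np.float64(-135.9), 75, np.float64(5.6))
6 38 end -183.0 v 0.0 peak 7.3 | row10 y,v,b (np.float64(-141.0), 84, np.float64(6.7))
7.6 30 end -183.6 v -1.4 peak 8.5 | row10 y,v,b (np.float64(-131.6), 73, np.float64(5.3))
7.6 34 end -184.3 v 1.6 peak 8.1 | row10 y,v,b (np.float64(-137.7), 79, np.float64(7.4))
7.6 38 end -182.4 v 0.0 peak 9.3 | row10 y,v,b (np.float64(-142.3), 88, np.float64(8.0))
real	1m48.533s
user	1m48.048s
sys	0m0.138s
```

Request:
send_rows(moves=[[[-0.0003,0.005,0,0,0,0,-1],[0.0002,-0.002,0,0,0,0,-1],[0.0005,-0.0075,0,0,0,0,-1],[0.0007,-0.01,0,0,0,0,-1],[0.0007,-0.01,0,0,0,0,-1],[0.0007,-0.0093,0,0,0,0,-1],[0.0007,-0.0091,0,0,0,0,-1],[0.0007,-0.0092,0,0,0,0,-1],[0.0006,-0.0086,0,0,0,0,-1],[0.0009,-0.012,0,0,0,0,-1]]])

```text
clock: 5.45
eef_pos: [556.1, -194.1, 63.9]
tcp_rot: [-3.141, -0.0, 1.648]
contact_force: [-0.2, 0.8, 0.4]
opening: -0.002
grasp_force: 0.0
```

```bash
python3 meas.py c 1
```

```text
clk 5.45 hand xs,ys,z 0.2 -230.2 63.9 F.uy 0.84
  brass [217.7 208.5] 69 xs,ys 77.9 -132.6
```

```bash
cat > p2.py <<'E'
from plan import *
A=[(q,.1) for q in(-5,2,7.5,10,10,9.3,9.1,9.2,8.6,12)]
S=[]
for m in(4.4,6,7.6):
  for g in np.arange(24,42,1.):
    for y0 in(-26.8,-27.8):
      for v0 in (.122,.126):
        T=sim(A,y0,v0,g/1e3,m)[3][9]; e=y0-T[0]*1e3+132.6
        if abs(e)<1.2: S.append((m,g,y0,v0)); 
for m in (4.4,6,7.6):
    q=[s for s in S if s[0]==m]; print(m,[s[1] for s in q],[tuple(np.round(np.array(sim(A,s[2],s[3],s[1]/1e3,m)[3][9])*1e3,1)) for s in q][:3])
sel=[]
for m in (4.4,6,7.6):
    q=[s for s in S if s[0]==m]; 
    if q: sel+= [q[0],q[-1]]
pre=A+[(0,.05)]
def cost(d,pr=False):
    J=0
    for m,g,y0,v0 in sel:
        x,v,p,T=sim(pre+[(q,.1) for q in d],y0,v0,g/1e3,m)
        if pr: print(m,g,"end",round(y0-x*1e3,1),"v",round(v*1e3,1),"pk",round(p*1e3,1),"rows",[(round(float(y0-t[0]*1e3),0),round(t[1]*1e3),round(t[2]*1e3,1)) for t in T[10::2]])
        J+=((y0-x*1e3+181)/4)**2+(v*1e3/4)**2+max(p*1e3-8.5,0)**2*4+(T[-3][1]*1e3/6)**2
    return J/len(sel)+.02*np.sum(np.diff(d,2)**2)+5*np.sum(np.maximum(np.array(d)-13,0)**2)
r=minimize(cost,np.r_[8,7,6,5.5,5,4,3,2.5,2,2,2,2,2,2.],method="Powell",options=dict(maxiter=10,maxfev=2500))
d=np.round(r.x,1);print(d,r.fun);cost(d,True)
E
time timeout 300 python3 p2.py
```

```text
4.4 [np.float64(32.0), np.float64(33.0), np.float64(33.0), np.float64(33.0), np.float64(33.0), np.float64(34.0)] [(np.float64(104.0), np.float64(77.6), np.float64(1.0), np.float64(0.7)), (np.float64(105.6), np.float64(79.3), np.float64(1.1), np.float64(0.1)), (np.float64(105.0), np.float64(75.1), np.float64(1.0), np.float64(0.7))]
6 [np.float64(31.0), np.float64(31.0), np.float64(32.0), np.float64(32.0), np.float64(32.0)] [(np.float64(104.5), np.float64(78.9), np.float64(1.4), np.float64(-0.8)), (np.float64(104.2), np.float64(75.4), np.float64(1.4), np.float64(-0.5)), (np.float64(106.1), np.float64(80.4), np.float64(1.7), np.float64(-1.4))]
7.6 [np.float64(30.0), np.float64(30.0), np.float64(30.0), np.float64(30.0), np.float64(31.0), np.float64(31.0)] [(np.float64(104.8), np.float64(79.8), np.float64(2.1), np.float64(-2.1)), (np.float64(104.8), np.float64(76.3), np.float64(2.2), np.float64(-2.1)), (np.float64(104.8), np.float64(79.8), np.float64(2.1), np.float64(-2.1))]
[9.5 7.8 5.4 3.8 3.9 4.3 3.8 2.5 1.4 1.3 2.  3.1 4.4 5.7] 0.18201247718074326
4.4 32.0 end -180.1 v 0.0 pk 5.0 rows
[... 1187 characters left out ...]
182.0, 0, np.float64(0.0))]
7.6 30.0 end -180.8 v -0.0 pk 7.5 rows [(-135.0, 74, np.float64(5.6)), (-150.0, 68, np.float64(2.5)), (-162.0, 55, np.float64(5.8)), (-171.0, 39, np.float64(7.1)), (-178.0, 23, np.float64(7.0)), (-181.0, 7, np.float64(7.3)), (-181.0, 0, np.float64(2.5)), (-181.0, 0, np.float64(0.2)), (-181.0, 0, np.float64(0.4))]
7.6 31.0 end -181.8 v -0.0 pk 7.2 rows [(-137.0, 72, np.float64(6.0)), (-151.0, 66, np.float64(2.4)), (-163.0, 54, np.float64(5.4)), (-172.0, 39, np.float64(6.4)), (-178.0, 24, np.float64(6.5)), (-181.0, 8, np.float64(7.0)), (-182.0, 0, np.float64(2.6)), (-182.0, 0, np.float64(0.2)), (-182.0, 0, np.float64(0.4))]
real	0m38.062s
user	0m38.148s
sys	0m0.133s
```

Request:
send_rows(moves=[[[0.0007,-0.0095,0,0,0,0,-1],[0.0006,-0.0078,0,0,0,0,-1],[0.0004,-0.0054,0,0,0,0,-1],[0.0003,-0.0038,0,0,0,0,-1],[0.0003,-0.0039,0,0,0,0,-1],[0.0003,-0.0043,0,0,0,0,-1],[0.0003,-0.0038,0,0,0,0,-1],[0.0002,-0.0025,0,0,0,0,-1],[0.0001,-0.0014,0,0,0,0,-1],[0.0001,-0.0013,0,0,0,0,-1]]])

```text
clock: 6.5
eef_pos: [559.5, -237.2, 64.1]
tcp_rot: [-3.142, -0.0, 1.648]
contact_force: [0.2, -1.1, -0.3]
opening: -0.001
grasp_force: 0.1
```

Request:
send_rows(moves=[[[0.0001,-0.002,0,0,0,0,-1],[0.0002,-0.0031,0,0,0,0,-1],[0.0003,-0.0044,0,0,0,0,-1],[0.0004,-0.0057,0,0,0,0,-1],[0.0004,-0.006,0,0,0,0,-1]]])

```text
clock: 7.0
eef_pos: [561.0, -258.9, 64.1]
tcp_rot: [3.142, 0.0, 1.648]
contact_force: [0.2, -0.4, 0.1]
opening: -0.001
grasp_force: 0.0
```

```bash
python3 meas.py d 4; python3 - <<'E'
import cv2,numpy as np
from h import *
a=cv2.imread("pics/d_3_full.png");A=cv2.resize(a[190:240,170:237],(536,400),interpolation=cv2.INTER_CUBIC)
t=grab_frame("top")["img"][140:190,290:340,::-1];B=cv2.resize(t,(400,400),interpolation=cv2.INTER_CUBIC)
cv2.imwrite("pics/e.png",cv2.resize(np.hstack([A,B]),(800,342)))
E
```

```text
clk 7.0 hand xs,ys,z 0.4 -295.2 64.1 F.uy -0.4
  brass [199.1 208.4] 69 xs,ys 78.4 -181.2
clk 7.05 hand xs,ys,z 0.5 -296.1 64.2 F.uy -0.37
  brass [199.1 208.4] 67 xs,ys 78.3 -181.3
clk 7.1 hand xs,ys,z 0.4 -295.7 64.1 F.uy 0.79
  brass [199.1 208.4] 67 xs,ys 78.3 -181.3
clk 7.15 hand xs,ys,z 0.3 -295.3 64.1 F.uy 0.37
  brass [199.1 208.3] 66 xs,ys 77.9 -181.3
```

View pics/e.png

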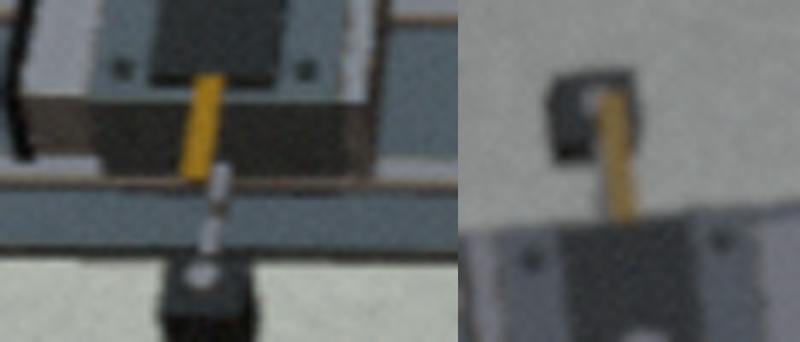

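The pointer and nib tips meet at (218,205), within about 2 mm, and the carriage is at rest. Taking the hand away.

Request:
send_rows(moves=[[[0.001,-0.015,0,0,0,0,-1],[0,-0.01,0.02,0,0,0,-1],[0,0,0.04,0,0,0,-1],[0,0,0.04,0,0,0,-1],[0,0,0,0,0,0,-1],[0,0,0,0,0,0,-1],[0,0,0,0,0,0,-1]]])

```text
clock: 7.95
eef_pos: [561.2, -283.5, 163.1]
tcp_rot: [-3.14, -0.001, 1.648]
contact_force: [-0.8, 0.3, 0.1]
opening: -0.003
grasp_force: 0.0
```

```bash
python3 meas.py f 1; python3 -c "
from rig import sign_off
print(sign_off())"
```

```text
clk 7.95 hand xs,ys,z -1.2 -319.7 163.1 F.uy 0.32
  brass [199.1 208.3] 66 xs,ys 77.9 -181.3
the job is handed in; nothing more can be done
None
```

The job is handed in: the carriage ran at about 0.125 m/s just after the brush wheel, was eased to rest at its buffer with the pointer within about 2 mm of the index nib by camera, and the hand is clear. The sign-off gave no verdict; buffer press was simulated (peak about 7.5 mm), not measured.

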